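# Find the parts case that rattles and hold it out over the tray

### The arm

A 7-joint arm with a two-finger parallel gripper is mounted at the origin on the work surface. World frame = base frame: x ahead of the robot, y to its left, z up, the work surface at z = 0. Lengths are in m, angles in rad, forces in N, time in s.
With the tool pointing down it reaches from about 0.4 to 0.85 m from the base axis. Payload 10.4 kg.
Tool frame: the origin (TCP) lies on the centre line of the jaws, within the pads' length; the fingertips stand 22 mm ahead of it and the grasp point (between the pads) lies 3 mm ahead of it; z points along the fingers, y is the line along which they close (so a half turn about z gives the same grasp; the last joint's range is limited). The gripper opens to 87 mm and grips with 3 to 60 N. Pads are 19 mm wide; open, the fingers measure 117 mm over their backs; the gripper's body (75 mm by 190 mm) begins 51 mm behind the grasp point.
Start: joints at [-1.364, 0.332, -0.065, 1.46, 0.022, 1.35, -0.088], TCP at [0.142, 0.609, 0.245] pointing down, gripper open.
Joint ranges: [-2.6, 2.6], [-0.5, 2.12], [-1.47, 1.34], [0.16, 2.42], [-1.27, 4.41], [0.06, 2.06], [-2.6, 2.6]. Speed limits (rad/s): [2.22, 2.22, 2.79, 2.79, 3.14, 3.14, 3.14].

### API

Orientations are given as a unit quaternion [x, y, z, w].
In Python, from bench import r gives the robot as it stands.
- The arm moves only by the shell command python3 jog.py 'ROWS' [FORCE]. ROWS is a JSON list of rows, 1 to 12 of them, each of 5 numbers: dx, dy, dz in m, then a turn about the tool's z in rad, then the finger opening in m; each row is the pose to reach, as a shift and turn from the pose commanded when the command began, along the tool's axes at that moment; what a row does not reach only later rows make up. A row lasts 1/10 s, in which the tool goes at most 0.05 m and 0.15 rad, less where a joint would pass 70% of its speed; a pose out of reach is approached as far as the arm can. The fingers move at their own pace and stop on an object; FORCE is the grip in N (left out, the last holds). Time passes only in rows, so rows that do not move let the fingers close. It prints the time, the measured TCP pose, the force, the opening and the grip force at its end. Input that does not fit is refused with a message, and nothing moves.
- r.read_state(): the state, without advancing time (a new reading comes with each control period).
- r.camera(name): name is "side" or "top"; returns a dict with "img" (480x640x3 uint8, red, green, blue), "fx", "fy", "cx", "cy" (pixels), "pose" (4x4, takes a point from camera to world coordinates). Camera axes: x right, y down, z forward; pixel columns grow to the right and rows downward; lengths in m; the calibration is good to about 2 mm. A picture is of the moment at which its call begins. There is no depth.
- r.close_job(): hands the job in; it is judged then, once.
The state is a dict: "time": time; "joint_positions": joint angles; "joint_vel": joint speeds; "joint_torque": joint torques, N m; "ee_pos": TCP position; "eef_rot": TCP orientation; "ft_force": force on the tool from outside, world axes, zero at the start; "torque": the same for the moment, N m; "width": finger opening in m; "grip_force": force on a finger pad.
Only numpy, scipy, OpenCV 4.12 (cv2) and the standard library are available. Lean on these libraries where they do the work, as an engineer would, in place of code of your own. Each camera call takes 0.05 s, during which the arm holds its last target. There are 200 camera calls.

### The job

Three sealed parts cases stand in a row; two are packed tight and one has a loose ball inside. Pick them up and shake them to find the one that rattles, putting each one that does not back upright where it stood. Finish while holding the rattling case out over the middle of the empty tray, about a hand's breadth above it, level and still, with its long sides in line with the tray's (either way round), for a colleague to open: do not set it down or let go, never bring a quiet case over the tray, and leave the other things on the bench alone.

Things in the scene. Friction and masses are not known exactly. Their poses are not given: they have to be found in the camera images.
- case_a: sealed grey case, black latch at one end, 130 long (x, to the latch) x 52 wide (y) x 50 mm high; origin at the centre of its underside. All look alike, weigh 250 to 320 g, take any place in the row; grip across the width from above. One holds a loose 31 mm, 120 g steel ball that rolls 90 mm end to end when shaken or tilted over 10 degrees and stays there when level; in the others nothing moves.
- case_b: sealed grey case, black latch at one end, 130 long (x, to the latch) x 52 wide (y) x 50 mm high; origin at the centre of its underside. All look alike, weigh 250 to 320 g, take any place in the row; grip across the width from above. One holds a loose 31 mm, 120 g steel ball that rolls 90 mm end to end when shaken or tilted over 10 degrees and stays there when level; in the others nothing moves.
- case_c: sealed grey case, black latch at one end, 130 long (x, to the latch) x 52 wide (y) x 50 mm high; origin at the centre of its underside. All look alike, weigh 250 to 320 g, take any place in the row; grip across the width from above. One holds a loose 31 mm, 120 g steel ball that rolls 90 mm end to end when shaken or tilted over 10 degrees and stays there when level; in the others nothing moves.
- tray: shallow open aluminium tray fixed to the bench on the far side of the mat, 170 long (x) x 120 wide (y) x 22 mm high; origin at the centre of its underside, x along its length
- socket: steel socket, cylinder 28 mm across, 36 mm high; bystander standing on the bench, origin at the centre of its underside; leave alone
- bushing: brass bushing, ring 32 mm across, 30 mm high; bystander standing on the bench, origin at the centre of its underside; leave alone
- tape_roll: brown tape roll lying flat, 90 mm across, 22 mm high; bystander standing on the bench, origin at the centre of its underside; leave alone
- jar: glass jar with black cap, 60 mm across, 75 mm high; bystander standing on the bench, origin at the centre of its underside; leave alone
- wheel: black rubber wheel lying flat, 92 mm across, 26 mm high; bystander standing on the bench, origin at the centre of its underside; leave alone
- offcut: aluminium profile offcut, 90 x 30 x 30 mm; bystander standing on the bench, origin at the centre of its underside; leave alone

How it is judged:
By the outcome, as a careful person would: the job done as asked, in the order asked, and still so for the second after the job is handed in, while the arm keeps its last pose, push and grip.
It also fails if it takes over 72 s, if anything falls off the work surface, if the arm or the gripper's body presses on something with over 40 N, if the wrist force passes 120 N, or if a joint passes its speed limit or range.

## Working session

There is one attempt and no reset: what is moved stays moved. The work goes in short steps, Python scripts to look and compute and a shell command to move; the robot and the scene stay as the last step left them, time stands still between calls to the robot, and variables do not carry over. Pictures are saved under pics/ and viewed, at most 10 in all, crops included, and the job is handed in when it is done.

```bash
ls; mkdir -p pics; python3 - <<'E'
from bench import r
import cv2,numpy as np
for n in("top","side"):
    c=r.camera(n); cv2.imwrite(f"pics/{n}0.png",c["img"][:,:,::-1]); np.savez(f"pics/{n}0.npz",**c)
    print(n,c["fx"],c["cx"],c["cy"],np.round(c["pose"],3).tolist())
print(r.read_state())
E
```

```text
bench.py
jog.py
pics
top 462.09026876294655 315.03959069674175 237.927796770628 [[-0.017, -0.981, 0.193, 0.313], [-1.0, 0.015, -0.015, 0.023], [0.012, -0.193, -0.981, 1.211], [0.0, 0.0, 0.0, 1.0]]
side 451.1799700579193 315.61547808504764 240.187061663132 [[0.833, -0.293, 0.47, 0.1], [-0.554, -0.442, 0.706, -0.706], [0.001, -0.848, -0.53, 0.567], [0.0, 0.0, 0.0, 1.0]]
{'time': 0.1, 'joint_positions': array([-1.36358709,  0.33279874, -0.06471669,  1.46082684,  0.02161907,
        1.34989403, -0.08851127]), 'joint_vel': array([ 3.79543955e-04, -7.14735110e-05,  7.16448296e-04, -1.95127941e-03,
        4.89218219e-04, -1.01320122e-03,  7.04646557e-04]), 'joint_torque': array([ 1.62218388e-03, -6.24536276e+01,  2.48107722e-02, -3.90716958e+01,
       -6.13952335e-02,  3.66291020e-02,  4.71126907e-05]), 'ee_pos': array([0.14229827, 0.60827332, 0.24385429]), 'eef_rot': array([ 1.14638369e-01,  9.93407100e-01, -6.14251387e-04, -3.68497901e-05]), 'ft_force': array([ 0.8834358 , -0.41431512, -0.27453952]), 'torque': array([-0.01468246, -0.00341264,  0.02250624]), 'grip_force': 0.0, 'width': 0.08716798272265289}
```

View pics/top0.png

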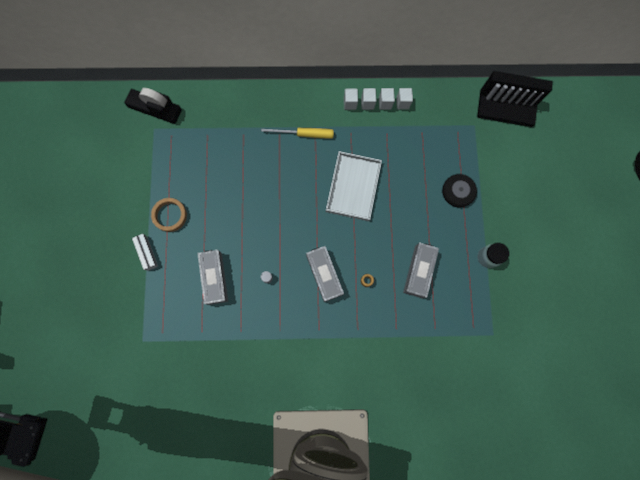

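View pics/side0.png

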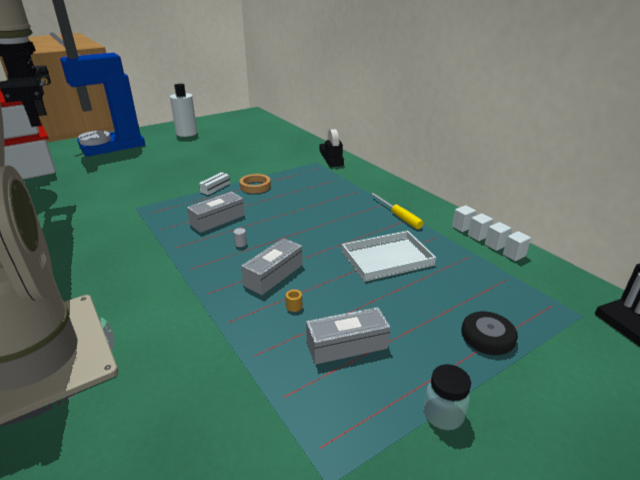

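The top view shows grey cases at about (211,277), (325,274) and (422,270), with the tray at (354,186). The socket (267,277) and bushing (368,281) stand between the cases. The side view agrees.

```bash
cat > h.py <<'E'
import numpy as np,cv2
def cast(c,uv,z):
    uv=np.atleast_2d(uv).astype(float);P=c["pose"]
    d=np.c_[(uv[:,0]-c["cx"])/c["fx"],(uv[:,1]-c["cy"])/c["fy"],np.ones(len(uv))]@P[:3,:3].T
    return P[:3,3]+d*((z-P[2,3])/d[:,2])[:,None]
def rect(c,u,v,z,w=40,h=45,smax=75,vmin=70):
    img=c["img"][v-h:v+h,u-w:u+w]; hsv=cv2.cvtColor(np.ascontiguousarray(img),cv2.COLOR_RGB2HSV)
    m=((hsv[...,1]<smax)&(hsv[...,2]>vmin)).astype(np.uint8)
    m=cv2.morphologyEx(m,cv2.MORPH_CLOSE,np.ones((3,3)))
    cs,_=cv2.findContours(m,cv2.RETR_EXTERNAL,cv2.CHAIN_APPROX_NONE); k=max(cs,key=cv2.contourArea)[:,0]+[u-w,v-h]
    p=cast(c,k,z)[:,:2]
    (cx,cy),(a,b),t=cv2.minAreaRect((p*1000).astype(np.float32))
    if a<b:a,b,t=b,a,t+90
    return round(cx),round(cy),round(a),round(b),round((t+90)%180-90,1)
E
python3 - <<'E'
from h import *
import cv2
c=dict(np.load("pics/top0.npz"))
for u,v in((211,277),(325,274),(422,270)):print(rect(c,u,v,.05),cast(c,(u,v),.05).round(3))
print("tray",rect(c,354,186,.022,w=45,h=45))
i=c["img"][140:320,190:450,::-1];cv2.imwrite("pics/crop.png",cv2.resize(i,None,fx=3,fy=3,interpolation=cv2.INTER_CUBIC))
E
```

```text
(450, 270, 224, 61, 5.3) [[0.445 0.268 0.05 ]]
(454, -16, 223, 77, 9.3) [[ 0.448 -0.018  0.05 ]]
(478, -269, 187, 63, -17.2) [[ 0.454 -0.264  0.05 ]]
tray (690, -101, 243, 123, -13.3)
```

View pics/crop.png

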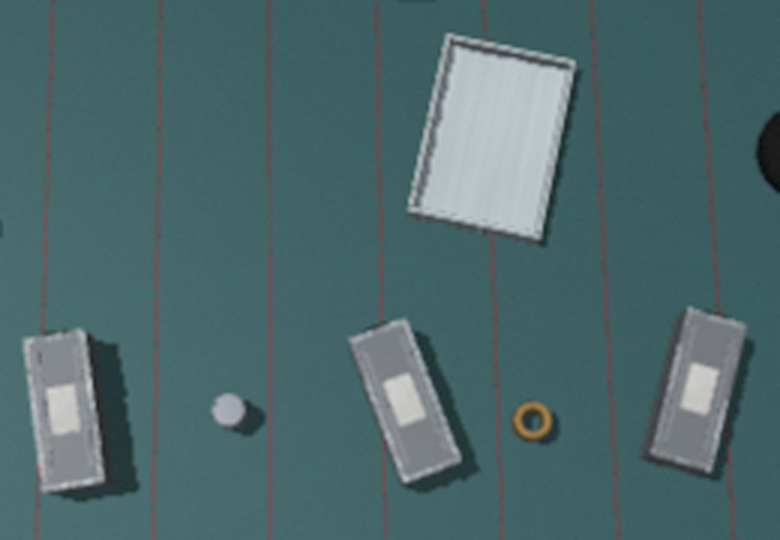

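The crop shows all three cases and the tray clearly, at 3x with the offset at (190,140). The red mat lines joined onto the masks, so I'll tighten them.

```bash
sed -i 's/    m=cv2.morphologyEx(m,cv2.MORPH_CLOSE,np.ones((3,3)))/    m=cv2.morphologyEx(cv2.morphologyEx(m,cv2.MORPH_CLOSE,np.ones((3,3))),cv2.MORPH_OPEN,np.ones((7,7)))/' h.py
python3 - <<'E'
from h import *
c=dict(np.load("pics/top0.npz"))
for s in (40,55):
  for vm in (90,105):
    for u,v in((211,277),(325,274),(422,270)):print(s,vm,rect(c,u,v,.05,smax=s,vmin=vm))
  print("tray",rect(c,354,186,.022,w=45,h=45,smax=s+20))
# label centres by hand from crop
for a,b in((63,409),(404,399),(699,389)):print(cast(c,(190+a/3,140+b/3),.05).round(3))
# hand corners
for q in ([(24,340),(82,330),(104,484),(44,490)],[(349,340),(405,320),(461,462),(408,482)],[(690,309),(745,325),(712,472),(650,455)]):
  p=cast(c,np.array(q)/3+[190,140],.05)[:,:2]; print(p.mean(0).round(4),[np.linalg.norm(p[i]-p[i-1]).round(3) for i in range(4)])
q=[(447,36),(575,62),(542,240),(408,212)]
p=cast(c,np.array(q)/3+[190,140],.022)[:,:2]; print(p.mean(0).round(4),[np.linalg.norm(p[i]-p[i-1]).round(3) for i in range(4)])
E
```

```text
40 90 (447, 269, 133, 56, 7.0)
40 90 (451, -14, 135, 63, 16.9)
40 90 (456, -266, 132, 54, -17.1)
40 105 (446, 269, 131, 55, 7.8)
40 105 (451, -16, 131, 54, 19.6)
40 105 (456, -266, 130, 53, -16.2)
tray (689, -101, 178, 122, -13.3)
55 90 (447, 269, 133, 56, 7.3)
55 90 (451, -12, 135, 63, 19.9)
55 90 (456, -266, 132, 54, -17.0)
55 105 (447, 269, 133, 55, 8.4)
55 105 (451, -16, 131, 54, 19.6)
55 105 (457, -266, 131, 53, -16.2)
tray (689, -101, 178, 123, -13.3)
[[0.446 0.268 0.05 ]]
[[ 0.45  -0.017  0.05 ]]
[[ 0.455 -0.267  0.05 ]]
[0.4452 0.2681] [np.float64(0.128), np.float64(0.049), np.float64(0.132), np.float64(0.05)]
[ 0.449  -0.0187] [np.float64(0.129), np.float64(0.051), np.float64(0.129), np.float64(0.047)]
[ 0.4542 -0.2672] [np.float64(0.13), np.float64(0.048), np.float64(0.129), np.float64(0.053)]
[ 0.6882 -0.1033] [np.float64(0.169), np.float64(0.118), np.float64(0.169), np.float64(0.121)]
```

```bash
cat >> h.py <<'E'
from scipy.spatial.transform import Rotation as Ro
def go(r,x,y,z,yaw):
    s=r.read_state();R=Ro.from_quat(s["eef_rot"]);d=R.inv().apply(np.array([x,y,z])-s["ee_pos"])
    X=R.as_matrix()[:,0];t=(np.arctan2(X[1],X[0])-np.radians(yaw)+np.pi/2)%np.pi-np.pi/2
    print("shift",d.round(4),"turn",round(t,3))
def st(r):
    s=r.read_state();R=Ro.from_quat(s["eef_rot"]);X=R.as_matrix()[:,0]
    print(round(s["time"],2),"pos",s["ee_pos"].round(4),"yaw",round(np.degrees(np.arctan2(X[1],X[0])),2),"F",s["ft_force"].round(2),"Ttool",R.inv().apply(s["torque"]).round(3),"w",round(s["width"],4),"g",round(s["grip_force"],1),"j",s["joint_positions"].round(2))
E
python3 -c "
from h import *;from bench import r
go(r,.446,.268,.16,8);st(r)"
python3 jog.py '[[-0.373, -0.262, 0.084, -0.369, 0.087], [-0.373, -0.262, 0.084, -0.369, 0.087], [-0.373, -0.262, 0.084, -0.369, 0.087], [-0.373, -0.262, 0.084, -0.369, 0.087], [-0.373, -0.262, 0.084, -0.369, 0.087], [-0.373, -0.262, 0.084, -0.369, 0.087], [-0.373, -0.262, 0.084, -0.369, 0.087], [-0.373, -0.262, 0.084, -0.369, 0.087], [-0.373, -0.262, 0.084, -0.369, 0.087], [-0.373, -0.262, 0.084, -0.369, 0.087], [-0.373, -0.262, 0.084, -0.369, 0.087], [-0.373, -0.262, 0.084, -0.369, 0.087]]' 40; python3 -c "
from h import *;from bench import r
go(r,.446,.268,.033,8);st(r)"
```

```text
time: 1.3
ee_pos: [0.4451, 0.2695, 0.1604]
eef_rot: [-0.07, 0.998, 0.0, -0.0]
ft_force: [-0.5, 0.5, -0.0]
width: 0.0869
grip_force: 0.0
shift [-0.0007 -0.0016  0.1274] turn 0.0
1.3 pos [0.4451 0.2695 0.1604] yaw -171.99 F [-0.51  0.54 -0.03] Ttool [-0.082  0.004  0.001] w 0.0869 g 0.0 j [-0.8   0.17  0.18  1.85 -0.03  1.13  1.11]
```

Down onto it, then close.

```bash
python3 jog.py '[[0, -0.001, 0.05, 0, 0.087], [0, -0.001, 0.09, 0, 0.087], [0, -0.001, 0.115, 0, 0.087], [0, -0.001, 0.127, 0, 0.087], [0, -0.001, 0.127, 0, 0.087], [0, -0.001, 0.127, 0, 0.03], [0, -0.001, 0.127, 0, 0.03], [0, -0.001, 0.127, 0, 0.03], [0, -0.001, 0.127, 0, 0.03], [0, -0.001, 0.127, 0, 0.03], [0, -0.001, 0.127, 0, 0.03]]' 40; python3 -c "
from h import *;from bench import r
st(r)"
```

```text
time: 2.4
ee_pos: [0.4462, 0.2679, 0.034]
eef_rot: [-0.07, 0.998, 0.0, 0.0]
ft_force: [-1.1, 0.3, 3.5]
width: 0.0517
grip_force: 39.9
2.4 pos [0.4462 0.2679 0.034 ] yaw -172.02 F [-1.06  0.32  3.53] Ttool [-0.223  0.126  0.042] w 0.0517 g 39.9 j [-0.78  0.33  0.17  1.96 -0.07  0.86  1.14]
```

```bash
python3 jog.py '[[0, 0, -0.03, 0, 0.03], [0, 0, -0.07, 0, 0.03], [0, 0, -0.1, 0, 0.03], [0, 0, -0.1, 0, 0.03], [0, 0, -0.1, 0, 0.03], [0, 0, -0.1, 0, 0.03], [0, 0, -0.1, 0, 0.03], [0, 0, -0.1, 0, 0.03], [0, 0, -0.1, 0, 0.03]]'; python3 -c "
from h import *;from bench import r
st(r)"
python3 jog.py '[[0.05, 0, 0, 0, 0.03], [0.05, 0, 0, 0, 0.03], [0.05, 0, 0, 0, 0.03], [0.05, 0, 0, 0, 0.03], [0.05, 0, 0, 0, 0.03], [0.05, 0, 0, 0, 0.03], [0.05, 0, 0, 0, 0.03], [0.05, 0, 0, 0, 0.03], [0.05, 0, 0, 0, 0.03], [0.05, 0, 0, 0, 0.03]]' >/dev/null; python3 -c "
from h import *;from bench import r
st(r)"
python3 jog.py '[[-0.05, 0, 0, 0, 0.03], [-0.05, 0, 0, 0, 0.03], [-0.05, 0, 0, 0, 0.03], [-0.05, 0, 0, 0, 0.03], [-0.05, 0, 0, 0, 0.03], [-0.05, 0, 0, 0, 0.03], [-0.05, 0, 0, 0, 0.03], [-0.05, 0, 0, 0, 0.03], [-0.05, 0, 0, 0, 0.03], [-0.05, 0, 0, 0, 0.03]]' >/dev/null; python3 -c "
from h import *;from bench import r
st(r)"
```

```text
time: 3.3
ee_pos: [0.4457, 0.2674, 0.1329]
eef_rot: [-0.07, 0.998, -0.0, -0.0]
ft_force: [0.2, -0.5, -3.1]
width: 0.0515
grip_force: 39.9
3.3 pos [0.4457 0.2674 0.1329] yaw -172.02 F [ 0.23 -0.55 -3.12] Ttool [0.012 0.008 0.002] w 0.0515 g 39.9 j [-0.8   0.2   0.19  1.88 -0.04  1.07  1.12]
4.3 pos [0.3965 0.2606 0.1335] yaw -172.03 F [-0.62  0.32 -2.9 ] Ttool [0.026 0.01  0.015] w 0.0519 g 39.9 j [-0.83  0.1   0.16  1.99 -0.02  1.06  1.05]
5.3 pos [0.446  0.2675 0.1336] yaw -172.02 F [ 0.31 -0.23 -3.65] Ttool [-0.    -0.004 -0.011] w 0.0516 g 39.9 j [-0.8   0.19  0.19  1.88 -0.04  1.07  1.12]
```

```bash
python3 jog.py '[[0.05, 0, 0, 0, 0.03], [0, 0, 0, 0, 0.03], [0.05, 0, 0, 0, 0.03], [0, 0, 0, 0, 0.03], [0.05, 0, 0, 0, 0.03], [0.1, 0, 0, 0, 0.03], [0.1, 0, 0, 0, 0.03], [0.1, 0, 0, 0, 0.03], [0.1, 0, 0, 0, 0.03], [0.1, 0, 0, 0, 0.03]]' >/dev/null; python3 -c "
from h import *;from bench import r
st(r)"
python3 jog.py '[[-0.05, 0, 0, 0, 0.03], [-0.1, 0, 0, 0, 0.03], [-0.1, 0, 0, 0, 0.03], [-0.1, 0, 0, 0, 0.03], [-0.1, 0, 0, 0, 0.03], [-0.1, 0, 0, 0, 0.03], [-0.1, 0, 0, 0, 0.03], [-0.1, 0, 0, 0, 0.03], [-0.1, 0, 0, 0, 0.03], [-0.1, 0, 0, 0, 0.03]]' >/dev/null; python3 -c "
from h import *;from bench import r
st(r)
go(r,.4462,.2679,.035,8.0)"
```

```text
6.3 pos [0.3479 0.2539 0.134 ] yaw -172.08 F [-0.32 -0.43 -2.42] Ttool [-0.019  0.052  0.008] w 0.0515 g 39.9 j [-0.89 -0.    0.15  2.09  0.    1.05  0.97]
7.3 pos [0.4459 0.2676 0.1337] yaw -172.01 F [-0.06  0.33 -2.96] Ttool [-0.049 -0.015  0.009] w 0.052 g 39.9 j [-0.83  0.19  0.22  1.88 -0.05  1.07  1.12]
shift [-0.0003  0.0002  0.0987] turn -0.0
```

```bash
cat >> h.py <<'E'
def avg(r,n=8):
    a=[]
    for i in range(n):
        r.camera("top");s=r.read_state();R=Ro.from_quat(s["eef_rot"]);a.append(np.r_[s["ft_force"],R.inv().apply(s["torque"])])
    a=np.array(a);print(round(s["time"],2),"mean",a.mean(0).round(3),"sd",a.std(0).round(3),s["ee_pos"].round(4))
E
python3 -c "
from h import *;from bench import r
avg(r)"
python3 jog.py '[[0.05, 0, 0, 0, 0.03], [0, 0, 0, 0, 0.03], [0.05, 0, 0, 0, 0.03], [0, 0, 0, 0, 0.03], [0.05, 0, 0, 0, 0.03], [0.1, 0, 0, 0, 0.03], [0.1, 0, 0, 0, 0.03], [0.1, 0, 0, 0, 0.03], [0.1, 0, 0, 0, 0.03]]' >/dev/null; python3 -c "
from h import *;from bench import r
avg(r)"
python3 jog.py '[[-0.05, 0, 0, 0, 0.03], [-0.1, 0, 0, 0, 0.03], [-0.1, 0, 0, 0, 0.03], [-0.1, 0, 0, 0, 0.03], [-0.1, 0, 0, 0, 0.03], [-0.1, 0, 0, 0, 0.03], [-0.1, 0, 0, 0, 0.03]]' >/dev/null; python3 -c "
from h import *;from bench import r
avg(r)
go(r,.4462,.2679,.035,8.0)"
```

```text
7.7 mean [-0.365 -0.072 -2.985 -0.021  0.024  0.016] sd [0.534 0.425 0.2   0.021 0.029 0.039] [0.446  0.2675 0.1335]
9.0 mean [ 0.077  0.173 -2.98  -0.025 -0.006 -0.017] sd [0.665 0.541 0.356 0.017 0.026 0.036] [0.3472 0.2536 0.1335]
10.1 mean [ 0.031  0.02  -3.082 -0.02   0.021  0.022] sd [0.548 0.175 0.519 0.032 0.028 0.014] [0.446  0.2676 0.1336]
shift [-0.0003  0.0003  0.0986] turn -0.0
```

No steady moment shift appears on the first case: about 0.02 N·m, against roughly 0.1 N·m expected from the ball rolling across. I'm treating it as quiet, so it goes back.

```bash
python3 jog.py '[[0, 0, 0.045, 0, 0.03], [0, 0, 0.075, 0, 0.03], [0, 0, 0.092, 0, 0.03], [0, 0, 0.0995, 0, 0.03], [0, 0, 0.0995, 0, 0.03], [0, 0, 0.0995, 0, 0.03], [0, 0, 0.0995, 0, 0.087], [0, 0, 0.0995, 0, 0.087], [0, 0, 0.0995, 0, 0.087], [0, 0, 0.0995, 0, 0.087]]'
python3 jog.py '[[0, 0, -0.02, 0, 0.087], [0, 0, -0.06, 0, 0.087], [0, 0, -0.11, 0, 0.087], [0, 0, -0.127, 0, 0.087], [0, 0, -0.127, 0, 0.087]]'
python3 -c "
from h import *;from bench import r
go(r,.450,-.017,.16,20)"
```

```text
time: 11.1
ee_pos: [0.4462, 0.2677, 0.0343]
eef_rot: [-0.07, 0.998, 0.0, 0.0]
ft_force: [-0.1, 0.5, 0.1]
width: 0.0761
grip_force: 0.0
time: 11.6
ee_pos: [0.4475, 0.2685, 0.1643]
eef_rot: [-0.07, 0.998, 0.002, 0.002]
ft_force: [-0.4, -0.3, 0.1]
width: 0.0872
grip_force: 0.0
shift [ 0.0371 -0.2831  0.0032] turn -0.21
```

```bash
python3 jog.py '[[0.037, -0.283, 0.003, -0.21, 0.087], [0.037, -0.283, 0.003, -0.21, 0.087], [0.037, -0.283, 0.003, -0.21, 0.087], [0.037, -0.283, 0.003, -0.21, 0.087], [0.037, -0.283, 0.003, -0.21, 0.087], [0.037, -0.283, 0.003, -0.21, 0.087], [0.037, -0.283, 0.003, -0.21, 0.087], [0.037, -0.283, 0.003, -0.21, 0.087], [0.037, -0.283, 0.003, -0.21, 0.087]]' 40; python3 -c "
from h import *;from bench import r
from bench import r
st(r);go(r,.450,-.017,.034,20)
c=r.camera('top');print('A now',rect(c,211,277,.05,smax=40,vmin=105))"
```

```text
time: 12.5
ee_pos: [0.4483, -0.0168, 0.1574]
eef_rot: [-0.174, 0.985, 0.0, -0.0]
ft_force: [0.8, 0.7, 0.8]
width: 0.0868
grip_force: 0.0
12.5 pos [ 0.4483 -0.0168  0.1574] yaw -159.91 F [0.75 0.69 0.77] Ttool [-0.045 -0.011 -0.   ] w 0.0868 g 0.0 j [-0.55 -0.    0.49  2.04  0.    1.11  1.86]
shift [-0.0016 -0.0008  0.1234] turn 0.002
A now (447, 269, 133, 54, 8.0)
```

```bash
python3 jog.py '[[-0.001, -0.001, 0.05, 0, 0.087], [-0.001, -0.001, 0.09, 0, 0.087], [-0.001, -0.001, 0.112, 0, 0.087], [-0.001, -0.001, 0.123, 0, 0.087], [-0.001, -0.001, 0.123, 0, 0.087], [-0.001, -0.001, 0.123, 0, 0.03], [-0.001, -0.001, 0.123, 0, 0.03], [-0.001, -0.001, 0.123, 0, 0.03], [-0.001, -0.001, 0.123, 0, 0.03], [-0.001, -0.001, 0.123, 0, 0.03], [-0.001, -0.001, 0.123, 0, 0.03]]' 40
python3 jog.py '[[0, 0, -0.03, 0, 0.03], [0, 0, -0.07, 0, 0.03], [0, 0, -0.1, 0, 0.03], [0, 0, -0.1, 0, 0.03], [0, 0, -0.1, 0, 0.03], [0, 0, -0.1, 0, 0.03]]'; python3 -c "
from h import *;from bench import r
st(r);avg(r)"
```

```text
time: 13.65
ee_pos: [0.4501, -0.0183, 0.0353]
eef_rot: [-0.174, 0.985, 0.0, 0.0]
ft_force: [-1.3, 0.4, 3.8]
width: 0.0517
grip_force: 40.0
time: 14.25
ee_pos: [0.4489, -0.0185, 0.1336]
eef_rot: [-0.174, 0.985, 0.0, -0.001]
ft_force: [-0.1, 0.1, -3.0]
width: 0.0518
grip_force: 40.0
14.25 pos [ 0.4489 -0.0185  0.1336] yaw -159.99 F [-0.13  0.08 -3.02] Ttool [-0.046  0.028 -0.009] w 0.0518 g 40.0 j [-0.56  0.03  0.51  2.06 -0.02  1.05  1.88]
14.65 mean [-0.082  0.185 -3.223 -0.072  0.017  0.   ] sd [0.323 0.656 0.19  0.027 0.023 0.033] [ 0.4498 -0.0185  0.1347]
```

```bash
python3 jog.py '[[0.05, 0, 0, 0, 0.03], [0, 0, 0, 0, 0.03], [0.05, 0, 0, 0, 0.03], [0, 0, 0, 0, 0.03], [0, 0, 0, 0, 0.03], [0.05, 0, 0, 0, 0.03], [0.05, 0, 0, 0, 0.03], [0.05, 0, 0, 0, 0.03], [0.05, 0, 0, 0, 0.03]]' ; python3 -c "
from h import *;from bench import r
avg(r)"
python3 jog.py '[[-0.05, 0, 0, 0, 0.03], [0, 0, 0, 0, 0.03], [-0.05, 0, 0, 0, 0.03], [0, 0, 0, 0, 0.03], [0, 0, 0, 0, 0.03], [-0.05, 0, 0, 0, 0.03], [-0.05, 0, 0, 0, 0.03], [-0.05, 0, 0, 0, 0.03], [-0.05, 0, 0, 0, 0.03]]'; python3 -c "
from h import *;from bench import r
avg(r)
go(r,.4501,-.0183,.035,20.0)"
```

```text
time: 15.55
ee_pos: [0.4038, -0.0353, 0.1355]
eef_rot: [-0.174, 0.985, 0.0, 0.001]
ft_force: [1.0, -0.3, -2.7]
width: 0.052
grip_force: 40.0
15.95 mean [ 0.1   -0.036 -3.247 -0.041  0.013  0.004] sd [0.675 0.366 0.736 0.03  0.049 0.033] [ 0.4031 -0.0356  0.135 ]
time: 16.85
ee_pos: [0.4496, -0.0187, 0.1352]
eef_rot: [-0.174, 0.985, 0.0, 0.0]
ft_force: [-0.7, -0.7, -3.1]
width: 0.0518
grip_force: 40.0
17.25 mean [-1.57e-01  1.54e-01 -2.92e+00 -5.10e-02  2.40e-02 -2.00e-03] sd [0.422 0.277 0.542 0.029 0.013 0.029] [ 0.4499 -0.0185  0.1353]
shift [-0.0002  0.      0.1003] turn -0.0
```

B shows no change either (0.017, 0.013, 0.024). I'll put it back and move to C.

```bash
python3 jog.py '[[0, 0, 0.045, 0, 0.03], [0, 0, 0.075, 0, 0.03], [0, 0, 0.092, 0, 0.03], [0, 0, 0.0995, 0, 0.03], [0, 0, 0.0995, 0, 0.03], [0, 0, 0.0995, 0, 0.03], [0, 0, 0.0995, 0, 0.087], [0, 0, 0.0995, 0, 0.087], [0, 0, 0.0995, 0, 0.087], [0, 0, 0.0995, 0, 0.087]]'
python3 jog.py '[[0, 0, -0.02, 0, 0.087], [0, 0, -0.06, 0, 0.087], [0, 0, -0.11, 0, 0.087], [0, 0, -0.127, 0, 0.087], [0, 0, -0.127, 0, 0.087]]'
python3 -c "
from h import *;from bench import r
go(r,.455,-.267,.16,-16.5)"
```

```text
time: 18.25
ee_pos: [0.4502, -0.0184, 0.0358]
eef_rot: [-0.174, 0.985, 0.0, 0.0]
ft_force: [0.3, 0.3, 0.4]
width: 0.0762
grip_force: 0.0
time: 18.75
ee_pos: [0.4516, -0.0182, 0.1653]
eef_rot: [-0.174, 0.985, 0.001, 0.003]
ft_force: [-0.1, -0.5, 0.5]
width: 0.0872
grip_force: 0.0
shift [ 0.082  -0.2349  0.0048] turn 0.637
```

```bash
python3 jog.py '[[0.082, -0.235, 0.004, 0.637, 0.087], [0.082, -0.235, 0.004, 0.637, 0.087], [0.082, -0.235, 0.004, 0.637, 0.087], [0.082, -0.235, 0.004, 0.637, 0.087], [0.082, -0.235, 0.004, 0.637, 0.087], [0.082, -0.235, 0.004, 0.637, 0.087], [0.082, -0.235, 0.004, 0.637, 0.087], [0.082, -0.235, 0.004, 0.637, 0.087], [0.082, -0.235, 0.004, 0.637, 0.087]]' 40; python3 -c "
from h import *;from bench import r
st(r);go(r,.455,-.267,.034,-16.5)
c=r.camera('top');print('B now',rect(c,325,274,.05,smax=40,vmin=105))"
```

```text
time: 19.65
ee_pos: [0.4536, -0.2658, 0.1581]
eef_rot: [0.142, 0.99, 0.0, -0.0]
ft_force: [1.3, -0.4, -0.5]
width: 0.0868
grip_force: 0.0
19.65 pos [ 0.4536 -0.2658  0.1581] yaw 163.65 F [ 1.31 -0.44 -0.54] Ttool [-0.002  0.008  0.004] w 0.0868 g 0.0 j [-0.32  0.24  0.87  1.87 -0.2   1.13  1.91]
shift [-0.0018 -0.0009  0.1241] turn 0.003
B now (451, -17, 131, 54, 19.7)
```

```bash
python3 jog.py '[[-0.001, -0.001, 0.05, 0, 0.087], [-0.001, -0.001, 0.09, 0, 0.087], [-0.001, -0.001, 0.112, 0, 0.087], [-0.001, -0.001, 0.123, 0, 0.087], [-0.001, -0.001, 0.123, 0, 0.087], [-0.001, -0.001, 0.123, 0, 0.03], [-0.001, -0.001, 0.123, 0, 0.03], [-0.001, -0.001, 0.123, 0, 0.03], [-0.001, -0.001, 0.123, 0, 0.03], [-0.001, -0.001, 0.123, 0, 0.03], [-0.001, -0.001, 0.123, 0, 0.03]]' 40
python3 jog.py '[[0, 0, -0.03, 0, 0.03], [0, 0, -0.07, 0, 0.03], [0, 0, -0.1, 0, 0.03], [0, 0, -0.1, 0, 0.03], [0, 0, -0.1, 0, 0.03], [0, 0, -0.1, 0, 0.03]]'; python3 -c "
from h import *;from bench import r
st(r);avg(r)"
python3 jog.py '[[0.05, 0, 0, 0, 0.03], [0, 0, 0, 0, 0.03], [0.05, 0, 0, 0, 0.03], [0, 0, 0, 0, 0.03], [0.05, 0, 0, 0, 0.03], [0.1, 0, 0, 0, 0.03], [0.1, 0, 0, 0, 0.03], [0.1, 0, 0, 0, 0.03], [0.1, 0, 0, 0, 0.03]]' ; python3 -c "
from h import *;from bench import r
avg(r)"
python3 jog.py '[[-0.05, 0, 0, 0, 0.03], [-0.1, 0, 0, 0, 0.03], [-0.1, 0, 0, 0, 0.03], [-0.1, 0, 0, 0, 0.03], [-0.1, 0, 0, 0, 0.03], [-0.1, 0, 0, 0, 0.03], [-0.1, 0, 0, 0, 0.03]]'; python3 -c "
from h import *;from bench import r
avg(r)"
```

```text
time: 20.8
ee_pos: [0.4544, -0.2681, 0.0358]
eef_rot: [0.143, 0.99, 0.0, 0.0]
ft_force: [0.1, 2.4, 5.0]
width: 0.0518
grip_force: 40.0
time: 21.4
ee_pos: [0.4531, -0.268, 0.1341]
eef_rot: [0.143, 0.99, 0.0, -0.001]
ft_force: [0.2, 0.3, -3.0]
width: 0.0516
grip_force: 40.0
21.4 pos [ 0.4531 -0.268   0.1341] yaw 163.52 F [ 0.23  0.3  -3.  ] Ttool [ 0.026 -0.005  0.006] w 0.0516 g 40.0 j [-0.3   0.28  0.87  1.89 -0.24  1.08  1.94]
21.8 mean [-0.155 -0.087 -3.141  0.03   0.008  0.017] sd [0.622 0.449 0.522 0.02  0.032 0.025] [ 0.4538 -0.2686  0.1352]
time: 22.7
ee_pos: [0.3589, -0.24, 0.1359]
eef_rot: [0.143, 0.99, 0.001, 0.001]
ft_force: [-0.0, 0.7, -3.0]
width: 0.0515
grip_force: 40.0
23.1 mean [-0.178 -0.055 -3.189  0.012 -0.034  0.022] sd [0.379 0.561 0.412 0.021 0.044 0.019] [ 0.3582 -0.2403  0.1356]
time: 23.8
ee_pos: [0.4534, -0.2684, 0.1357]
eef_rot: [0.144, 0.99, 0.001, 0.0]
ft_force: [0.4, 0.3, -2.2]
width: 0.052
grip_force: 40.0
24.2 mean [ 0.328  0.14  -2.686  0.028  0.028  0.012] sd [0.609 0.413 0.448 0.025 0.029 0.03 ] [ 0.4539 -0.2685  0.1356]
```

C's moment changed the most (-0.034 to +0.028), and the sign is right. I'll repeat with gentle run-ups and abrupt stops, plus more averaging, to be sure.

```bash
python3 jog.py '[[0.01, 0, 0, 0, 0.03], [0.025, 0, 0, 0, 0.03], [0.045, 0, 0, 0, 0.03], [0.07, 0, 0, 0, 0.03], [0.1, 0, 0, 0, 0.03], [0.1, 0, 0, 0, 0.03], [0.1, 0, 0, 0, 0.03], [0.1, 0, 0, 0, 0.03], [0.1, 0, 0, 0, 0.03], [0.1, 0, 0, 0, 0.03], [0.1, 0, 0, 0, 0.03]]' >/dev/null; python3 -c "
from h import *;from bench import r
avg(r,12)"
python3 jog.py '[[-0.01, 0, 0, 0, 0.03], [-0.025, 0, 0, 0, 0.03], [-0.045, 0, 0, 0, 0.03], [-0.07, 0, 0, 0, 0.03], [-0.1, 0, 0, 0, 0.03], [-0.1, 0, 0, 0, 0.03], [-0.1, 0, 0, 0, 0.03], [-0.1, 0, 0, 0, 0.03], [-0.1, 0, 0, 0, 0.03], [-0.1, 0, 0, 0, 0.03], [-0.1, 0, 0, 0, 0.03]]' >/dev/null; python3 -c "
from h import *;from bench import r
avg(r,12);st(r)"
```

```text
25.9 mean [ 2.480e-01  1.510e-01 -3.197e+00  2.000e-02  1.500e-02  2.000e-03] sd [0.478 0.371 0.291 0.029 0.031 0.015] [ 0.3581 -0.2402  0.1355]
27.6 mean [ 0.094 -0.193 -3.397  0.016  0.018  0.009] sd [0.547 0.45  0.407 0.022 0.014 0.033] [ 0.4539 -0.2686  0.1355]
27.6 pos [ 0.4539 -0.2686  0.1355] yaw 163.51 F [ 0.78  0.17 -3.67] Ttool [0.033 0.016 0.02 ] w 0.0516 g 40.0 j [-0.47  0.36  1.09  1.89 -0.35  1.1   2.04]
```

```bash
python3 jog.py '[[0.01, 0, 0, 0, 0.03], [0.03, 0, 0, 0, 0.03], [0.06, 0, 0, 0, 0.03], [0.11, 0, 0, 0, 0.03], [0.06, 0, 0, 0, 0.03], [0.01, 0, 0, 0, 0.03], [-0.03, 0, 0, 0, 0.03], [-0.06, 0, 0, 0, 0.03], [-0.08, 0, 0, 0, 0.03], [-0.09, 0, 0, 0, 0.03], [-0.09, 0, 0, 0, 0.03], [-0.09, 0, 0, 0, 0.03]]' >/dev/null; python3 -c "
from h import *;from bench import r
avg(r,10);st(r)"
python3 jog.py '[[-0.01, 0, 0, 0, 0.03], [-0.03, 0, 0, 0, 0.03], [-0.06, 0, 0, 0, 0.03], [-0.11, 0, 0, 0, 0.03], [-0.06, 0, 0, 0, 0.03], [-0.01, 0, 0, 0, 0.03], [0.03, 0, 0, 0, 0.03], [0.06, 0, 0, 0, 0.03], [0.08, 0, 0, 0, 0.03], [0.09, 0, 0, 0, 0.03], [0.09, 0, 0, 0, 0.03], [0.09, 0, 0, 0, 0.03]]' >/dev/null; python3 -c "
from h import *;from bench import r
avg(r,10);st(r)"
```

```text
29.3 mean [ 3.500e-02  2.710e-01 -2.897e+00 -7.000e-03  6.000e-02  2.000e-03] sd [0.632 0.411 0.556 0.028 0.02  0.026] [ 0.5402 -0.294   0.1355]
29.3 pos [ 0.5402 -0.294   0.1355] yaw 163.52 F [-1.16 -0.16 -3.48] Ttool [-0.057  0.081 -0.023] w 0.0515 g 40.0 j [-0.31  0.57  1.    1.66 -0.51  1.19  2.1 ]
31.0 mean [ 2.800e-01 -2.580e-01 -3.039e+00 -1.000e-03 -5.600e-02 -1.800e-02] sd [0.498 0.358 0.393 0.017 0.027 0.03 ] [ 0.454  -0.2687  0.1355]
31.0 pos [ 0.454  -0.2687  0.1355] yaw 163.51 F [ 0.29 -0.31 -2.82] Ttool [-0.002 -0.033 -0.039] w 0.0522 g 40.0 j [-0.5   0.38  1.13  1.89 -0.38  1.11  2.07]
```

C is the rattler: its moment at rest went from +0.060 to -0.056 N·m, which matches 120 g moving 90 mm. Next I carry it to the tray.

```bash
python3 -c "
from h import *;from bench import r
go(r,.6885,-.102,.146,-13.3)"
```

```text
shift [-0.1775  0.2264 -0.0105] turn -0.056
```

```bash
python3 jog.py '[[-0.01, 0.013, -0.01, 0, 0.03], [-0.03, 0.038, -0.01, -0.01, 0.03], [-0.05, 0.064, -0.01, -0.02, 0.03], [-0.07, 0.09, -0.01, -0.03, 0.03], [-0.09, 0.115, -0.01, -0.04, 0.03], [-0.11, 0.14, -0.01, -0.05, 0.03], [-0.13, 0.166, -0.01, -0.056, 0.03], [-0.15, 0.19, -0.01, -0.056, 0.03], [-0.165, 0.21, -0.01, -0.056, 0.03], [-0.174, 0.222, -0.01, -0.056, 0.03], [-0.177, 0.226, -0.01, -0.056, 0.03], [-0.177, 0.226, -0.01, -0.056, 0.03]]'; python3 jog.py '[[0, 0, 0, 0, 0.03], [0, 0, 0, 0, 0.03], [0, 0, 0, 0, 0.03]]' >/dev/null; python3 - <<'E'
from h import *
from bench import r
st(r);go(r,.6885,-.102,.146,-13.3);avg(r,6)
for n in("top","side"):
    c=r.camera(n); cv2.imwrite(f"pics/{n}1.png",c["img"][:,:,::-1])
    if n=="top":
        for u,v in((211,277),(325,274)):print(rect(c,u,v,.05,smax=40,vmin=105))
E
```

```text
time: 32.2
ee_pos: [0.6882, -0.1012, 0.1453]
eef_rot: [0.115, 0.993, -0.0, -0.0]
ft_force: [-0.2, -0.4, -2.6]
width: 0.0516
grip_force: 40.0
32.5 pos [ 0.6874 -0.1027  0.1458] yaw 166.66 F [ 0.13 -0.83 -2.95] Ttool [-0.017 -0.056 -0.008] w 0.0521 g 40.0 j [-0.51  0.72  0.93  1.41 -0.58  1.3   1.79]
shift [-0.0009  0.001  -0.0002] turn -0.001
32.8 mean [ 0.065  0.227 -3.133 -0.006 -0.033  0.025] sd [0.378 0.322 0.758 0.032 0.024 0.024] [ 0.6878 -0.1022  0.1456]
(424, 235, 180, 129, 0.6)
(524, 15, 136, 80, 89.2)
```

View pics/top1.png

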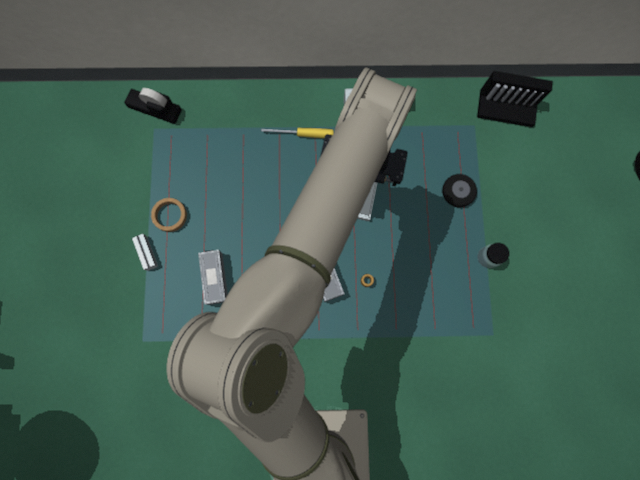

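View pics/side1.png

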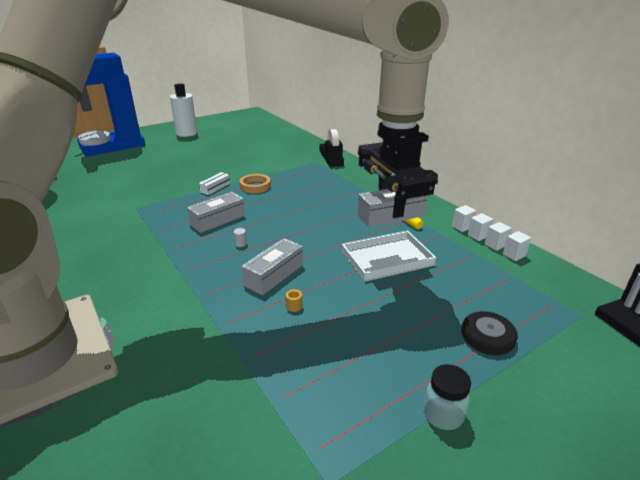

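The side view shows the case held over the tray at about (392,205). The other two cases and the bystanders are where they were. One numeric check that it is level, then I hand in.

```bash
python3 - <<'E'
from h import *
c=dict(np.load("pics/side0.npz"));P=np.linalg.inv(c["pose"])
y=np.radians(-13.3);o=np.array([.688,-.102,0])
for z in(.110,.160):
  for sx,sy in((-1,-1),(1,-1),(-1,1)):
    p=P@np.r_[o+[.065*sx*np.cos(y)-.026*sy*np.sin(y),.065*sx*np.sin(y)+.026*sy*np.cos(y),z],1]
    print(z,sx,sy,(c["fx"]*p[0]/p[2]+c["cx"]).round(1),(c["fy"]*p[1]/p[2]+c["cy"]).round(1))
i=cv2.imread("pics/side1.png")[170:290,335:445];cv2.imwrite("pics/crop1.png",cv2.resize(i,None,fx=5,fy=5,interpolation=cv2.INTER_CUBIC))
E
```

```text
0.11 -1 -1 367.1 226.9
0.11 1 -1 423.3 216.0
0.11 -1 1 356.2 215.2
0.16 -1 -1 368.6 204.7
0.16 1 -1 426.5 194.5
0.16 -1 1 357.4 193.6
```

View pics/crop1.png

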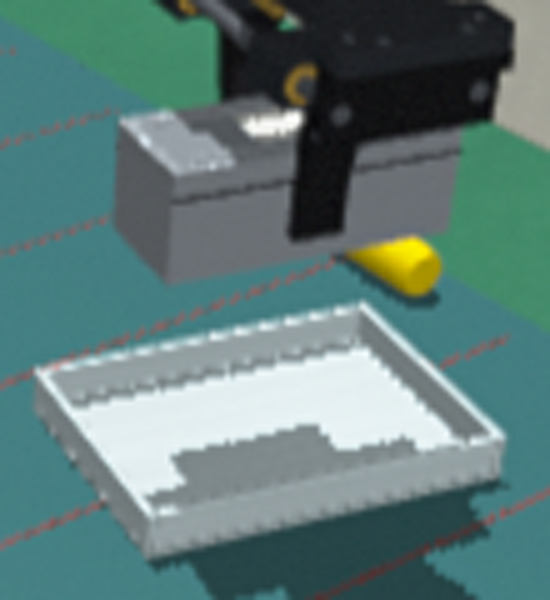

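The underside corners are at (368.4,226.6) and (424.6,216.4). A level, centred case would put them at (367.1,226.9) and (423.3,216.0), so it is level and centred.

```bash
python3 -c "
from bench import r
print(r.close_job())"
```

```text
the job is handed in; nothing more can be done
None
```

The rattling case, on the robot's right, is held level and in line about 9 cm above the middle of the tray. The two quiet cases are back upright where they stood, and the job was handed in at about 33 s. The quiet two got a milder shake than the one that finally showed the rattle, so they are quiet by that test and by elimination.

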